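Reverse the ratchet and clamp the sample cell

ROBOT

A 6-joint arm with a two-finger parallel gripper is mounted at the origin on the work surface. World frame = base frame: x ahead of the robot, y to its left, z up, the work surface at z = 0. Lengths are in m, angles in rad, forces in N, time in s.
With the tool pointing down it reaches from about 0.35 to 0.725 m from the base axis. Payload 6 kg.
Tool frame: the origin (TCP) lies at the very end of the fingers, on their centre line; the grasp point (between the pads) lies 19 mm behind it; z points along the fingers, x is the direction in which the jaws open and shut, and the axes are right-handed (so a half turn about z gives the same grasp; the last joint's range is limited). The gripper opens to 85 mm and grips with 20 to 120 N. Pads are 22 mm wide; open, the fingers measure 114 mm over their backs; the gripper's body (76 mm by 85 mm) begins 54 mm behind the grasp point. The pads swing forward as they close: fully open they stand 13 mm farther back than shut.
Start: joints at [1.633, 0.04, 0.085, 0, -1.615, -0.334], TCP at [0.161, 0.578, 0.231] pointing down, gripper open.
Joint ranges: [-2.56, 2.56], [-1.29, 2.01], [-1.08, 1.49], [-3.29, 1.98], [-2.81, -0.18], [-2.99, 2.99]. Speed limits (rad/s): [2.57, 2.57, 3.01, 3.14, 3.14, 3.14].

INTERFACE

Orientations are given as a unit quaternion [x, y, z, w].
In Python, from cell import get_state, snapshot, get_calibration, finish_job gives the robot as it stands.
- The arm moves only by the shell command python3 -m creep 'ROWS' [FORCE]. ROWS is JSON, a list of rows, each an object of numbers: "ax", "ay", "az": the turn, a rotation vector about the world's x, y, z in rad; "x", "y", "z": the shift along the world's x, y, z in m; "fingers": the closure, from -1 (fully open) to 1 (shut). A call has 1 to 12 rows; each row is the pose to reach, as a shift and turn from the pose commanded when the call began; what a row does not reach only later rows make up. A row lasts 1/8 s, in which the tool goes at most 62.5 mm and 10.7 degrees, less where a joint would pass 70% of its speed; a pose out of reach is approached as far as the arm can. A call with a gripper value outside its range is refused whole. The fingers move at their own pace and stop on an object; FORCE is the grip in N (left out, the last holds). Time passes only in rows, so rows that repeat a pose let the fingers close. It gives the time, the measured TCP pose, the force and the opening at its end, in the units of the state.
- get_state(): the state, without advancing time (a new reading comes with each control period).
- snapshot(name): name is "scene" or "top" or "wrist"; returns the picture (400x640x3 uint8, red, green, blue); there is no depth.
- get_calibration(name): a dict with "fx", "fy", "cx", "cy" (pixels), "dist_coeffs" ([k1, k2, p1, p2, k3] as OpenCV has them; the pictures are not rectified), "R" (3x3) and "t" (3): a world point X has camera coordinates R X + t. Camera axes: x right, y down, z forward; pixel columns grow to the right and rows downward; lengths in m; the calibration is good to about 2 mm. A picture is of the moment at which its call begins: read the wrist's pose just before it. get_calibration takes no time and is no camera call; for the wrist camera it gives the pose at the moment of the call.
- finish_job(): hands the job in, once; it reports no verdict.
The state is a dict: "t": time; "joint_pos": joint angles; "dq": joint speeds; "tau": joint torques, N m; "tcp_pos": TCP position; "tool_rot": TCP orientation; "contact_force": force on the tool from outside, world axes, zero at the start; "wrist_torque": the same for the moment, N m; "grip_width": finger opening in m.
Only numpy, scipy, OpenCV 4.12 (cv2) and the standard library are available. Lean on these libraries where they do the work, as an engineer would, in place of code of your own. Each camera call takes 0.05 s, during which the arm holds its last target.

TASK

The ratchet clamp on the lab bench is still set to loosen. Before turning anything, flip the small direction lever on its head fully over to tighten and check the setting by swinging the handle all the way back (anticlockwise): it must free-wheel, with the jaw staying put. Then work the handle back and forth until the jaw holds the sample cell firmly against the stop, feeling the handle so that the cell is not crushed; do not push the jaw by hand, leave the lever set to tighten, let go, and leave the other things alone.

Things in the scene. Friction and masses are not known exactly. Their poses are not given: they have to be found in the camera images.
- clamp: ratchet clamp: aluminium base plate 130 x 255 x 15 mm fixed to the table, turned up to 0.35 rad. Origin on the table under the ratchet's vertical axis; x points away from the robot, y runs along the plate from the round ratchet housing to jaw and stop; plate spans x -65..65, y -70..185 mm. The round steel head on the housing is 100 mm in diameter, its top 66 mm above the table
- handle (a joint): swing of the handle about the ratchet axis, rad: 0 = arm along the clamp's -x (towards the robot), growing clockwise from above (clockwise tightens), stops at -0.6 and 0.6, so tightening takes several strokes. Free-wheels with under 2 N at the grip and clicks every 0.31 rad; up to that much of a drive stroke is lost before it catches
- lever (a joint): direction lever, rad: -0.45 (stop) = loosen, +0.45 (stop) = tighten, growing clockwise from above; stays where left, drives neither way in the middle. Pivot on the head 41.5 mm from the ratchet axis, on the handle arm's centre line; it reaches 36 mm from the pivot back towards the axis. Seen from the grip, its post is left for loosen, right for tighten
- lever_post (a point): middle of the lever's upright dark steel post: 10 mm diameter, 30 mm clear above the lever plate, top 107 mm and this point 96 mm above the table. It swings about 31 mm across, close to the ratchet axis; about 2 N moves it
- grip (a point): middle of the handle's black upright grip, at radius 130 mm: a sleeve 24 mm in diameter, spinning freely, from 66 (top of the steel arm) to 118 mm above the table, this point at 94 mm. Driving takes about 2 to 4 N here while the jaw runs free; each 10 N on the cell adds 1.2 N: 3 to 5 N above running is a firm clamp, 9 N above crushes the cell
- jaw_face (a point): centre of the pressing face of the moving jaw's dark steel pad, 48 mm wide, 43 mm tall; this point is 38.5 mm above the table. It slides along the clamp's +y when tightened, 15 mm per rad of driven handle swing. The pad is sprung in the jaw (25 N per mm). Self-locking: the jaw stays where it is left and keeps up to 30 N on the cell
- jaw: the moving aluminium jaw (block 48 x 13 x 43 mm) that carries the sprung pad; origin on the unpressed pad's face, at the level of the base plate's top
- stop_face (a point): centre of the face of the fixed stop (block 48 x 16 x 45 mm on the base plate) that the cell is pressed against; it faces the clamp's -y
- cell: the sample cell, a grey block with pale windows, 44 mm (clamp x) x 36 mm (clamp y) x 45 mm tall with a round steel lid on top 6 mm high; stands loose on the base plate between jaw and stop, gaps of some mm to both; origin at the centre of its underside
- sample_bottle: bystander: white square bottle, 46 x 46 x 85 mm, beyond the clamp; origin under its centre
- cap_ring: bystander: small white ring 24 mm in diameter, 8 mm tall, lying on the base plate beside the cell, on the side away from the robot
- spare_cell: bystander: a smaller sample cell, 44 x 30 x 38 mm without a lid, standing on the table beyond the clamp
- amber_bottle: bystander: amber bottle, 60 mm diameter, 130 mm tall
- dish: bystander: shallow glass dish, 90 mm diameter, 18 mm tall
- brush: bystander: brush lying on the table
- spatula: bystander: spatula lying on the table
There are look-alikes about, which are no part of the job. What is shaped like the cell but orange is not meant.

How it is judged:
By the outcome, as a careful person would: the job done as asked, in the order asked, and still so for the second after the job is handed in, with the robot touching nothing.
It also fails if it takes over 72 s, if anything falls off the work surface, if the arm or the gripper's body presses on something with over 40 N, if the wrist force passes 120 N, or if a joint passes its speed limit or range.

## Working session

There is one attempt and no reset: what is moved stays moved. The work goes in short steps, Python scripts to look and compute and a shell command to move; the robot and the scene stay as the last step left them, time stands still between calls to the robot, and variables do not carry over. Pictures are saved under pics/ and viewed, and the job is handed in when it is done.

```bash
mkdir -p pics; ls
python3 - <<'E'
from cell import *
import cv2
print(get_state())
for n in ("scene","top","wrist"):
    c=get_calibration(n); print(n,c)
    cv2.imwrite(f"pics/{n}0.png",snapshot(n)[:,:,::-1])
E
```

```text
pics
{'t': 0.0, 'joint_pos': array([ 1.63271532e+00,  4.08194653e-02,  8.37943060e-02, -4.72693600e-04,
       -1.61551385e+00, -3.33741064e-01]), 'dq': array([ 0.00025952,  0.00061795, -0.00077262,  0.00138761,  0.00191262,
        0.00109367]), 'tau': array([ 6.72422084e-04, -3.68206179e+01,  3.47411799e+01,  6.93228900e+00,
       -5.52698897e-03, -1.74982205e-06]), 'tcp_pos': array([0.16089847, 0.57767305, 0.23026368]), 'tool_rot': array([-6.04786042e-01,  7.96387486e-01, -5.94319000e-04, -6.79538153e-04]), 'contact_force': array([ 0.65665773, -0.30180264,  0.02793116]), 'wrist_torque': array([ 0.00735833,  0.03074731, -0.02024391]), 'grip_width': 0.08555951091633994}
scene {'fx': 432.5261163960384, 'fy': 432.5261163960384, 'cx': 315.10806152160535, 'cy': 200.67511536783925, 'dist_coeffs': array([0.00902503, 0.        , 0.        , 0.        , 0.        ]), 'R': array([[-0.80427893,  0.59384273,  0.0220502 ],
       [ 0.29501573,  0.43121871, -0.85265242],
       [-0.5158499 , -0.67926522, -0.52201307]]), 't': array([ 0.43657492, -0.09602336,  1.59218159])}
top {'fx': 510.7944668911036, 'fy': 510.7944668911036, 'cx': 319.048676271669, 'cy': 205.36265394778627, 'dist_coeffs': array([-0.07089901,  0.        ,  0.        ,  0.        ,  0.        ]), 'R': array([[-0.02058154, -0.99967626, -0.01495916],
       [-0.99600076,  0.02180241, -0.08664371],
       [ 0.08694181,  0.01311607, -0.99612705]]), 't': array([0.02605831, 0.53392054, 1.67482745])}
wrist {'fx': 354.6847317994554, 'fy': 354.6847317994554, 'cx': 321.64898000314514, 'cy': 205.95998877555547, 'dist_coeffs': array([-0.02812187,  0.        ,  0.        ,  0.        ,  0.        ]), 'R': array([[-0.26728862, -0.96361492,  0.00175298],
       [-0.91427248,  0.25417579,  0.315437  ],
       [-0.30440537,  0.08271002, -0.9489449 ]]), 't': array([ 0.59943036, -0.04098176,  0.38166568])}
```

View pics/scene0.png

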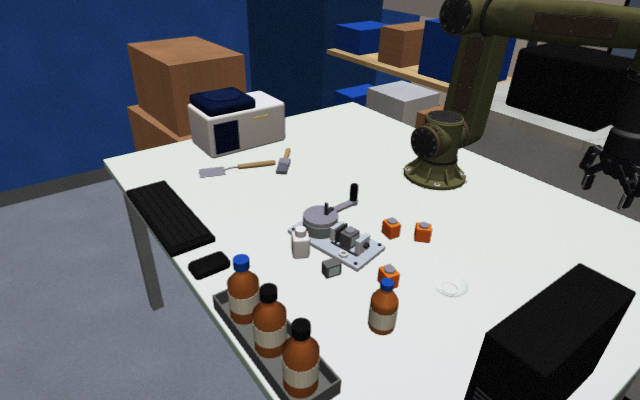

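View pics/top0.png

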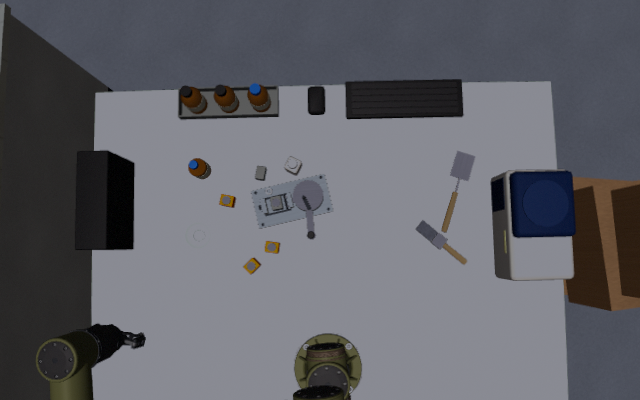

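View pics/wrist0.png

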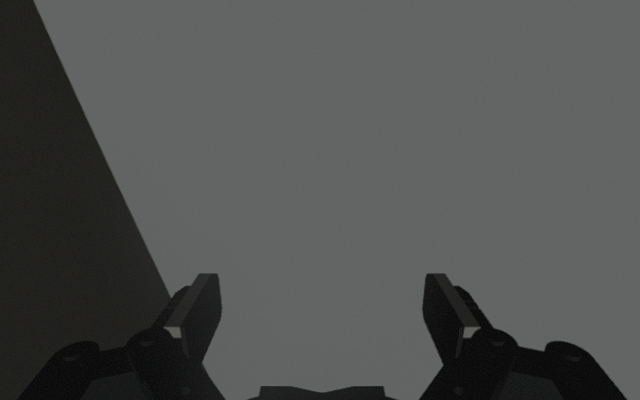

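The top view shows the clamp's head near (308,195), the grip near (311,235), the cell near (277,203) and the stop on the left. Next I'll zoom in and measure.

```bash
cat > h.py <<'E'
import numpy as np, cv2
from cell import *
def K(c): return np.array([[c['fx'],0,c['cx']],[0,c['fy'],c['cy']],[0,0,1.]])
def ray(c,u,v,z):
    p=cv2.undistortPoints(np.array([[[u,v]]],float),K(c),np.array(c['dist_coeffs'],float))[0,0]
    R=np.array(c['R']);t=np.array(c['t']); o=-R.T@t; d=R.T@np.array([p[0],p[1],1])
    return o+d*(z-o[2])/d[2]
def proj(c,X):
    q,_=cv2.projectPoints(np.array(X,float).reshape(-1,1,3),cv2.Rodrigues(np.array(c['R']))[0],np.array(c['t'],float),K(c),np.array(c['dist_coeffs'],float)); return q[:,0]
def crop(img,x0,y0,x1,y1,s,name): cv2.imwrite(name,cv2.resize(img[y0:y1,x0:x1],None,fx=s,fy=s,interpolation=cv2.INTER_CUBIC))
E
python3 - <<'E'
from h import *
t=cv2.imread('pics/top0.png'); s=cv2.imread('pics/scene0.png')
crop(t,240,160,345,245,7,'pics/tz.png'); crop(s,280,170,400,270,6,'pics/sz.png')
c=get_calibration('top')
for n,u,v,z in (('head',308,195,.066),('grip',311,235,.118),('post',305,201,.107)): print(n,ray(c,u,v,z))
E
```

```text
head [0.56519422 0.04933862 0.066     ]
grip [0.43371537 0.04052712 0.118     ]
post [0.5418803  0.05777513 0.107     ]
```

View pics/tz.png

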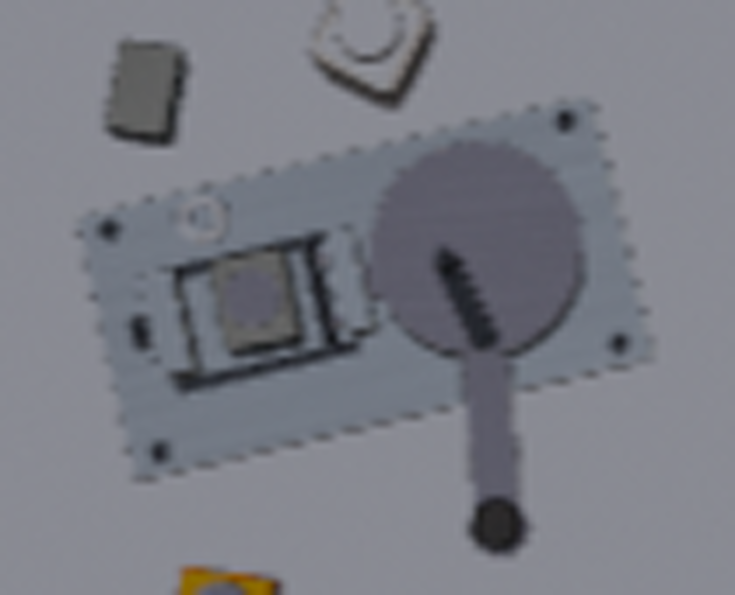

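View pics/sz.png

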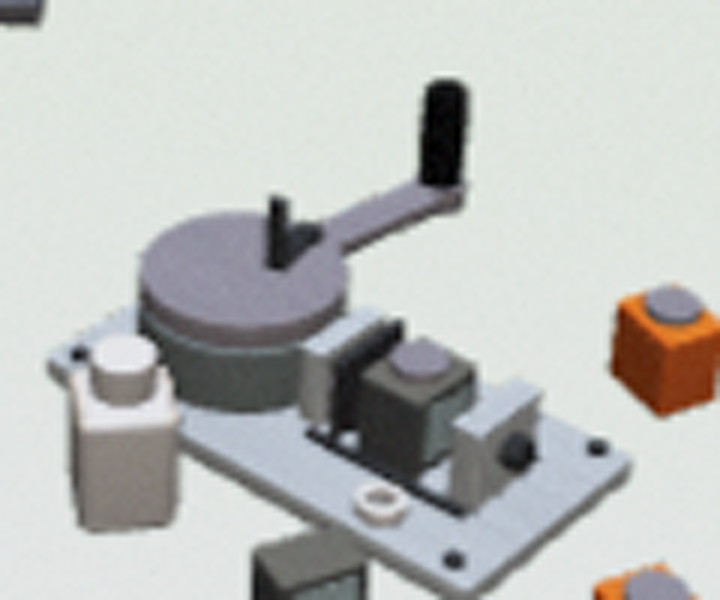

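Run:
```python
from h import *
from scipy.spatial.transform import Rotation as Ro
c=get_calibration('top')
def z(u,v): return 240+(u+.5)/7-.5,160+(v+.5)/7-.5
for n,p in dict(TR=(598,100),TL=(82,222),BL=(138,480),BR=(655,360)).items(): print(n,ray(c,*z(*p),.015))
# clamp pose fit
from scipy.optimize import least_squares
obs=[ray(c,*z(*p),.015)[:2] for p in ((598,100),(82,222),(138,480),(655,360))]
loc=np.array([(65,-70),(65,185),(-65,185),(-65,-70)])/1000
f=lambda q:((loc@np.array([[np.cos(q[2]),np.sin(q[2])],[-np.sin(q[2]),np.cos(q[2])]])+q[:2])-obs).ravel()
r=least_squares(f,[.56,.05,.2]);print(r.x,abs(r.fun).max())
for n,p,h in (('head',(477,247),.066),('grip',(498,525),.118),('post',(447,262),.107),('armend',(487,345),.077)): print(n,ray(c,*z(*p),h))
print(Ro.from_quat(get_state()['tool_rot']).as_matrix())
w=get_calibration('wrist');print(-np.array(w['R']).T@w['t'])
```

```text
TR [ 0.64086465 -0.00735159  0.015     ]
TL [0.58753767 0.24151722 0.015     ]
BL [0.46314535 0.21584285 0.015     ]
BR [ 0.51517762 -0.03180751  0.015     ]
[0.56348765 0.04827537 0.20679824] 0.001771932489584245
head [0.5656814  0.05025814 0.066     ]
grip [0.43507185 0.04139413 0.118     ]
post [0.55471151 0.06252207 0.107     ]
armend [0.51908395 0.04611813 0.077     ]
[[-2.68460773e-01 -9.63290583e-01 -2.56283625e-04]
 [-9.63289654e-01  2.68460871e-01 -1.34268700e-03]
 [ 1.36219987e-03 -1.13583426e-04 -9.99999066e-01]]
[0.23894906 0.55647784 0.37419089]
```

```bash
python3 -m creep '[{"x":0.02,"y":-0.03,"az":0.03},{"x":0.055,"y":-0.075,"az":0.06},{"x":0.09,"y":-0.122,"az":0.1},{"x":0.127,"y":-0.17,"az":0.14},{"x":0.164,"y":-0.217,"az":0.18},{"x":0.2,"y":-0.265,"az":0.22},{"x":0.236,"y":-0.313,"az":0.26},{"x":0.273,"y":-0.36,"az":0.3},{"x":0.309,"y":-0.408,"az":0.336,"fingers":0.3},{"x":0.345,"y":-0.456,"az":0.336,"fingers":0.3},{"x":0.38,"y":-0.5,"az":0.336,"fingers":0.3},{"x":0.394,"y":-0.517,"az":0.336,"fingers":0.3}]' 20
python3 - <<'E'
from h import *
print(get_state())
cv2.imwrite('pics/w1.png',snapshot('wrist')[:,:,::-1])
w=get_calibration('wrist')
np.save('w1.npy',w,allow_pickle=True)
for n,X in (('post',(.555,.063,.107)),('grip',(.435,.0410,.118)),('head',(.565,.049,.066))): print(n,proj(w,X))
E
```

```text
{'t': 0.15, 'joint_pos': array([ 1.63270955e+00,  4.07000635e-02,  8.40409748e-02, -3.39207874e-04,
       -1.61546149e+00, -3.33723120e-01]), 'dq': array([ 8.14856594e-04, -1.28620957e-03,  3.54584596e-03,  1.80479016e-03,
        8.15089324e-05,  1.14594956e-03]), 'tau': array([-3.10091717e-03, -3.68615735e+01,  3.47692466e+01,  6.93627700e+00,
       -4.31352993e-03,  7.94792840e-06]), 'tcp_pos': array([0.16094255, 0.5777624 , 0.23049326]), 'tool_rot': array([-6.04788686e-01,  7.96385697e-01, -4.57149857e-04, -5.08071498e-04]), 'contact_force': array([0.57509403, 0.03587572, 0.24073194]), 'wrist_torque': array([ 0.01222834, -0.02894106, -0.03776633]), 'grip_width': 0.08543868526679982}
post [[521.96428081 -49.68972661]]
grip [[ 884.487384 -289.747983]]
head [[ 758.24484982 -364.17268082]]validation failed for argument at $[0]...
```

View pics/w1.png

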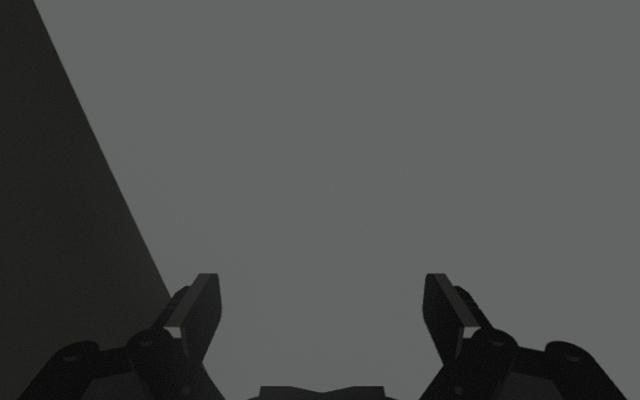

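The move was refused and the arm has not moved; the rows probably need all seven numbers.

```bash
python3 -m creep '[{"ax":0,"ay":0,"az":0.03,"x":0.02,"y":-0.03,"z":0,"fingers":-1},{"ax":0,"ay":0,"az":0.06,"x":0.055,"y":-0.075,"z":0,"fingers":-1},{"ax":0,"ay":0,"az":0.1,"x":0.09,"y":-0.122,"z":0,"fingers":-1},{"ax":0,"ay":0,"az":0.14,"x":0.127,"y":-0.17,"z":0,"fingers":-1},{"ax":0,"ay":0,"az":0.18,"x":0.164,"y":-0.217,"z":0,"fingers":-1},{"ax":0,"ay":0,"az":0.22,"x":0.2,"y":-0.265,"z":0,"fingers":-1},{"ax":0,"ay":0,"az":0.26,"x":0.236,"y":-0.313,"z":0,"fingers":-1},{"ax":0,"ay":0,"az":0.3,"x":0.273,"y":-0.36,"z":0,"fingers":0.3},{"ax":0,"ay":0,"az":0.336,"x":0.309,"y":-0.408,"z":0,"fingers":0.3},{"ax":0,"ay":0,"az":0.336,"x":0.345,"y":-0.456,"z":0,"fingers":0.3},{"ax":0,"ay":0,"az":0.336,"x":0.38,"y":-0.5,"z":0,"fingers":0.3},{"ax":0,"ay":0,"az":0.336,"x":0.394,"y":-0.517,"z":0,"fingers":0.3}]' 20
python3 - <<'E'
from h import *
print(get_state())
cv2.imwrite('pics/w1.png',snapshot('wrist')[:,:,::-1])
w=get_calibration('wrist')
np.save('w1.npy',w,allow_pickle=True)
for n,X in (('post',(.555,.063,.107)),('grip',(.435,.0410,.118)),('head',(.565,.049,.066))): print(n,proj(w,X))
E
```

```text
t: 1.7
tcp_pos: [0.5561, 0.0584, 0.2305]
tool_rot: [0.728, -0.685, -0.0, 0.001]
contact_force: [-0.1, 0.2, -0.5]
grip_width: 0.0301
{'t': 1.7, 'joint_pos': array([ 4.63791981e-01, -6.75043135e-02, -2.32321613e-02,  1.26764602e-04,
       -1.61640122e+00,  1.16811936e+00]), 'dq': array([-0.29779711,  0.23477521,  0.22653882, -0.00469583,  0.01204204,
        0.31011392]), 'tau': array([ 1.27908289e-01, -3.22842729e+01,  3.41872251e+01,  7.13506624e+00,
       -1.09903383e-02, -1.38804121e-01]), 'tcp_pos': array([0.5560515 , 0.05836746, 0.23051809]), 'tool_rot': array([ 7.28378615e-01, -6.85174537e-01, -1.70418048e-04,  6.47313601e-04]), 'contact_force': array([-0.10760363,  0.16908315, -0.53450155]), 'wrist_torque': array([ 0.11215152,  0.04406357, -0.02323008]), 'grip_width': 0.030119140356910778}
post [[314.64425751 197.80105916]]
grip [[332.04719899 334.7466769 ]]
head [[331.79393126 174.37498867]]
```

View pics/w1.png

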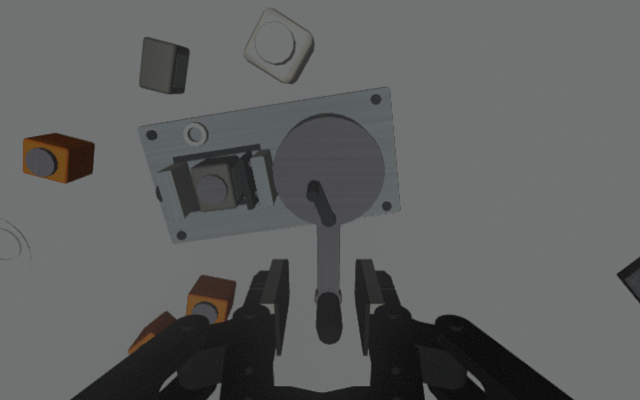

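The image lines up roughly: post (314,187), grip top (329,331). The arm was still settling, so I'll redo it with a matched calibration.

Run:
```python
from h import *
s=get_state();w=get_calibration('wrist')
im=snapshot('wrist')[:,:,::-1];cv2.imwrite('pics/w2.png',im)
print(s['tcp_pos'],abs(s['dq']).max())
np.save('w2.npy',w,allow_pickle=True)
for n,X in (('post',(.555,.063,.107)),('grip',(.435,.0410,.118)),('head',(.565,.049,.066))): print(n,proj(w,X))
crop(im,270,100,400,220,5,'pics/w2z.png')
```

```text
[0.5565703  0.05756916 0.23020181] 0.06837818494528032
post [[314.64425751 197.80105916]]
grip [[332.04719899 334.7466769 ]]
head [[331.79393126 174.37498867]]
```

View pics/w2z.png

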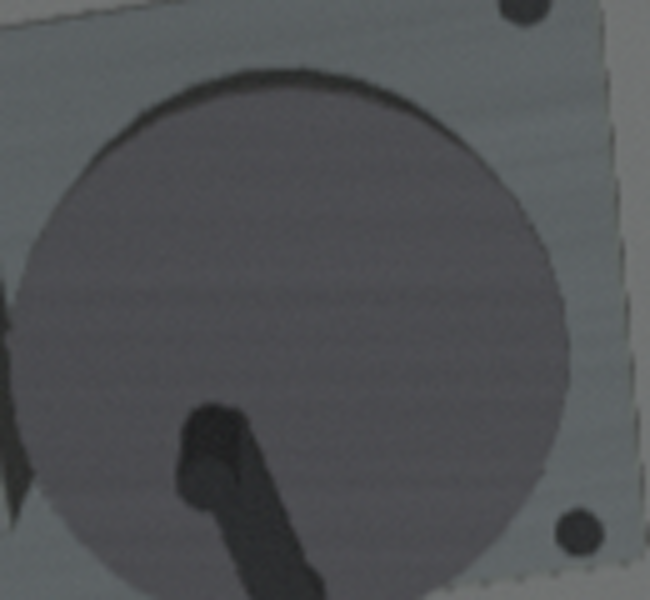

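View pics/w2.png

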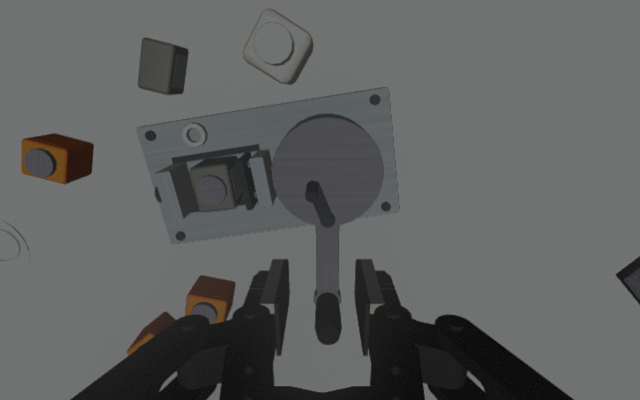

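Run:
```python
from h import *
w=np.load('w2.npy',allow_pickle=True).item()
for n,u,v,z in (('head',328,173,.066),('grip',328,332,.118),('post',311.6,196.4,.107)): print(n,ray(w,u,v,z))
```

```text
head [0.56603963 0.05245002 0.066     ]
grip [0.43766092 0.04470703 0.118     ]
post [0.55600372 0.06545238 0.107     ]
```

```bash
python3 -m creep '[{"ax":0,"ay":0,"az":0,"x":0,"y":0.003,"z":-0.04,"fingers":0.3},{"ax":0,"ay":0,"az":0,"x":0,"y":0.003,"z":-0.08,"fingers":0.3},{"ax":0,"ay":0,"az":0,"x":0,"y":0.003,"z":-0.11,"fingers":0.3},{"ax":0,"ay":0,"az":0,"x":0,"y":0.003,"z":-0.13,"fingers":0.3},{"ax":0,"ay":0,"az":0,"x":0,"y":0.003,"z":-0.145,"fingers":0.3},{"ax":0,"ay":0,"az":0,"x":0,"y":0.003,"z":-0.145,"fingers":0.3}]'
python3 - <<'E'
from h import *
cv2.imwrite('pics/w3.png',snapshot('wrist')[:,:,::-1])
E
```

```text
t: 2.55
tcp_pos: [0.5547, 0.064, 0.0857]
tool_rot: [0.73, -0.684, -0.0, 0.001]
contact_force: [-0.1, 0.5, 0.3]
grip_width: 0.0298
```

View pics/w3.png

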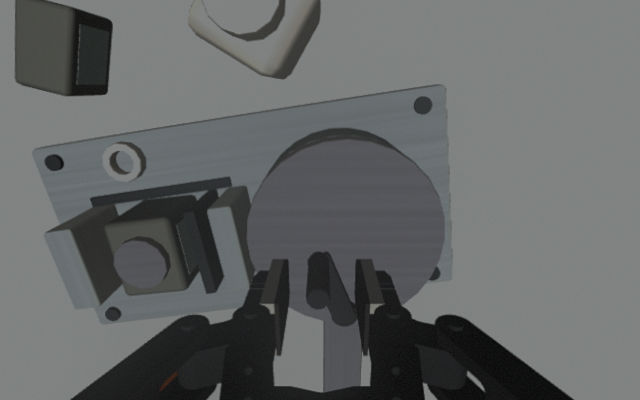

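The post at about (318,280) sits between the pads. Now I'll sweep it to the right (-y).

```bash
python3 -m creep '[{"ax":0,"ay":0,"az":0,"x":0,"y":-0.006,"z":0,"fingers":0.3},{"ax":0,"ay":0,"az":0,"x":0.001,"y":-0.012,"z":0,"fingers":0.3},{"ax":0,"ay":0,"az":0,"x":0.002,"y":-0.018,"z":0,"fingers":0.3},{"ax":0,"ay":0,"az":0,"x":0.002,"y":-0.024,"z":0,"fingers":0.3},{"ax":0,"ay":0,"az":0,"x":0.002,"y":-0.03,"z":0,"fingers":0.3},{"ax":0,"ay":0,"az":0,"x":0.002,"y":-0.034,"z":0,"fingers":0.3},{"ax":0,"ay":0,"az":0,"x":0.002,"y":-0.034,"z":0,"fingers":0.3}]'
python3 -m creep '[{"ax":0,"ay":0,"az":0,"x":0,"y":-0.002,"z":0,"fingers":0.3},{"ax":0,"ay":0,"az":0,"x":0,"y":-0.002,"z":0,"fingers":0.3}]'
python3 -m creep '[{"ax":0,"ay":0,"az":0,"x":0,"y":-0.002,"z":0,"fingers":0.3},{"ax":0,"ay":0,"az":0,"x":0,"y":-0.002,"z":0,"fingers":0.3}]'
```

```text
t: 3.48
tcp_pos: [0.5567, 0.0293, 0.086]
tool_rot: [0.729, -0.684, -0.0, 0.001]
contact_force: [-0.0, 0.0, -0.3]
grip_width: 0.0296
t: 3.72
tcp_pos: [0.5566, 0.028, 0.0859]
tool_rot: [0.729, -0.684, -0.0, 0.0]
contact_force: [-1.3, 1.4, 0.4]
grip_width: 0.0299
t: 3.98
tcp_pos: [0.5568, 0.0261, 0.0859]
tool_rot: [0.729, -0.684, -0.0, 0.0]
contact_force: [-1.4, 2.9, -0.8]
grip_width: 0.0298
```

```bash
python3 -m creep '[{"ax":0,"ay":0,"az":0,"x":0,"y":-0.002,"z":0,"fingers":0.3},{"ax":0,"ay":0,"az":0,"x":0,"y":-0.002,"z":0,"fingers":0.3}]'
python3 - <<'E'
from h import *
cv2.imwrite('pics/w4.png',snapshot('wrist')[:,:,::-1])
E
```

```text
t: 4.22
tcp_pos: [0.5573, 0.0253, 0.0859]
tool_rot: [0.73, -0.684, -0.001, -0.001]
contact_force: [-0.5, 8.7, -1.6]
grip_width: 0.0301
```

View pics/w4.png

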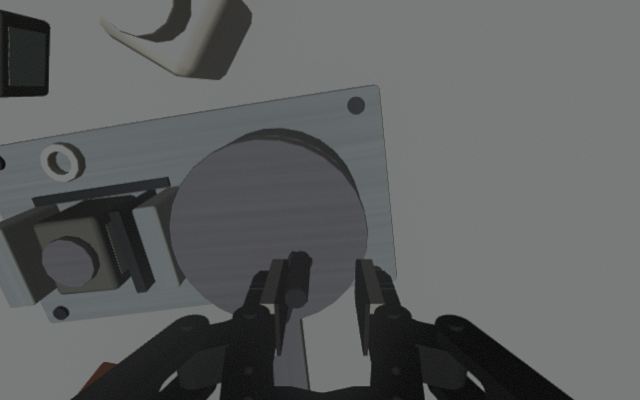

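The force rose steeply to 8.7 N at about 30 mm of travel, so the lever is on its tighten stop. I'll back off and move over the grip.

```bash
python3 -m creep '[{"ax":0,"ay":0,"az":0,"x":0,"y":0.008,"z":0,"fingers":0.3},{"ax":0,"ay":0,"az":0,"x":0,"y":0.010,"z":0.02,"fingers":0.3},{"ax":0,"ay":0,"az":0,"x":0,"y":0.010,"z":0.06,"fingers":0.3},{"ax":0,"ay":0,"az":0,"x":0,"y":0.012,"z":0.1,"fingers":0.06},{"ax":0,"ay":0,"az":0,"x":-0.04,"y":0.017,"z":0.1,"fingers":0.06},{"ax":0,"ay":0,"az":0,"x":-0.08,"y":0.02,"z":0.1,"fingers":0.06},{"ax":0,"ay":0,"az":0,"x":-0.11,"y":0.02,"z":0.1,"fingers":0.06},{"ax":0,"ay":0,"az":0,"x":-0.121,"y":0.02,"z":0.1,"fingers":0.06},{"ax":0,"ay":0,"az":0,"x":-0.121,"y":0.02,"z":0.1,"fingers":0.06}]'
python3 - <<'E'
from h import *
s=get_state();w=get_calibration('wrist')
im=snapshot('wrist')[:,:,::-1];cv2.imwrite('pics/w5.png',im)
print(s['tcp_pos'],abs(s['dq']).max())
for n,X in (('post',(.558,.035,.107)),('grip',(.436,.0430,.118)),('head',(.5655,.051,.066))): print(n,proj(w,X))
np.save('w5.npy',w,allow_pickle=True)
t=snapshot('top')[:,:,::-1]; crop(t,240,160,345,245,7,'pics/t5.png')
s=snapshot('scene')[:,:,::-1]; crop(s,280,170,400,270,6,'pics/s5.png')
E
```

```text
t: 5.4
tcp_pos: [0.4364, 0.0439, 0.1877]
tool_rot: [0.73, -0.684, 0.001, -0.001]
contact_force: [0.9, 0.0, -0.1]
grip_width: 0.0398
[0.43638729 0.04393871 0.18767467] 0.04107621065974901
post [[351.68473685  15.81486602]]
grip [[323.40150028 221.61663209]]
head [[324.13877168  13.81672188]]
```

View pics/w5.png

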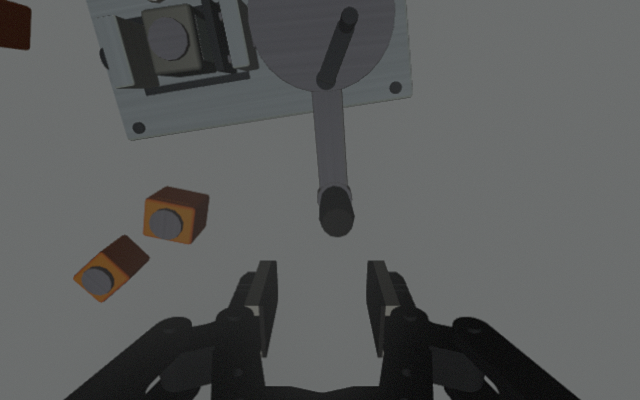

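View pics/t5.png

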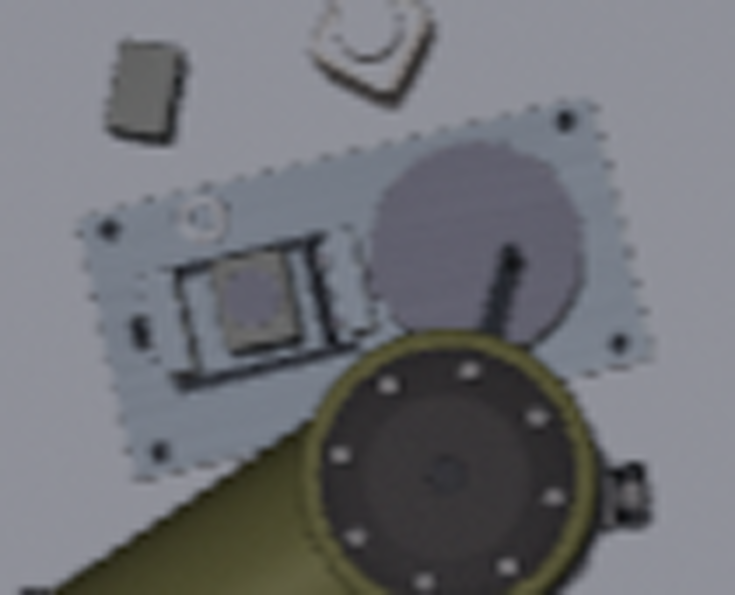

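View pics/s5.png

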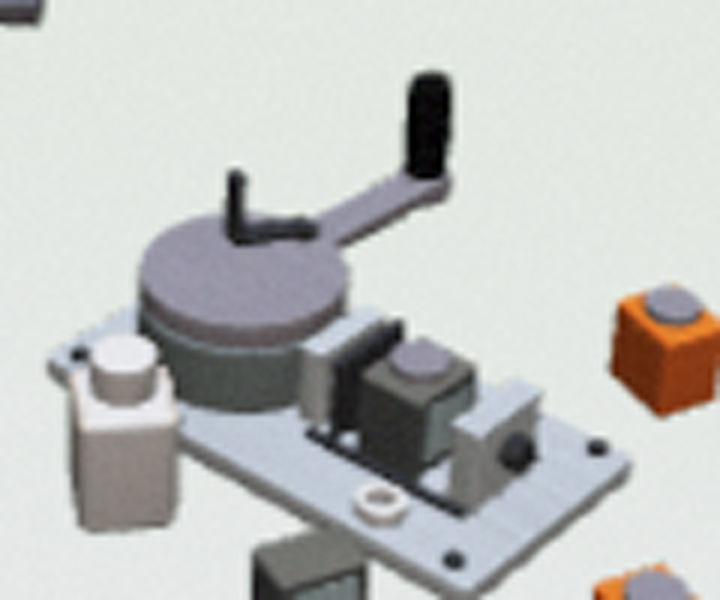

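Run:
```python
from h import *
w=np.load('w5.npy',allow_pickle=True).item()
g=ray(w,337,222,.118);p=ray(w,349,16,.107);H=np.array([.5655,.051]);print(g,p)
a=(g[:2]-H);print(np.linalg.norm(a));a/=np.linalg.norm(a)
h=np.arctan2(-a[1],-a[0]); print('handle',.207-h)
P=H+.0415*a; d=p[:2]-P; print('lever',h-np.arctan2(d[1],d[0]),np.linalg.norm(d))
```

```text
[0.43631295 0.03424902 0.118     ] [0.55780022 0.03652021 0.107     ]
0.1302685298743842
handle 0.07805487312075896
lever 0.3957286849526314 0.034682630951388155
```

The lever now measures +0.40 to +0.44. The same method read -0.40 for the known -0.45 stop, so this agrees with fully over. The handle drifted to about 0.07 and the jaw looks unchanged. Next I'll descend over the grip at about (0.436, 0.033).

```bash
python3 -m creep '[{"ax":0,"ay":0,"az":0.05,"x":0,"y":-0.0105,"z":-0.02,"fingers":-0.1},{"ax":0,"ay":0,"az":0.05,"x":0,"y":-0.0105,"z":-0.05,"fingers":-0.1},{"ax":0,"ay":0,"az":0.05,"x":0,"y":-0.0105,"z":-0.08,"fingers":-0.1},{"ax":0,"ay":0,"az":0.05,"x":0,"y":-0.0105,"z":-0.105,"fingers":-0.1},{"ax":0,"ay":0,"az":0.05,"x":0,"y":-0.0105,"z":-0.105,"fingers":0.2},{"ax":0,"ay":0,"az":0.05,"x":0,"y":-0.0105,"z":-0.105,"fingers":0.3},{"ax":0,"ay":0,"az":0.05,"x":0,"y":-0.0105,"z":-0.105,"fingers":0.37}]'
python3 - <<'E'
from h import *
im=snapshot('wrist')[:,:,::-1];cv2.imwrite('pics/w6.png',im); print(get_state()['contact_force'])
E
```

```text
t: 6.42
tcp_pos: [0.4368, 0.0337, 0.0826]
tool_rot: [0.746, -0.666, 0.001, -0.001]
contact_force: [0.9, -0.6, -0.3]
grip_width: 0.0268
[-0.29177247 -0.11465184  0.38810135]
```

View pics/w6.png

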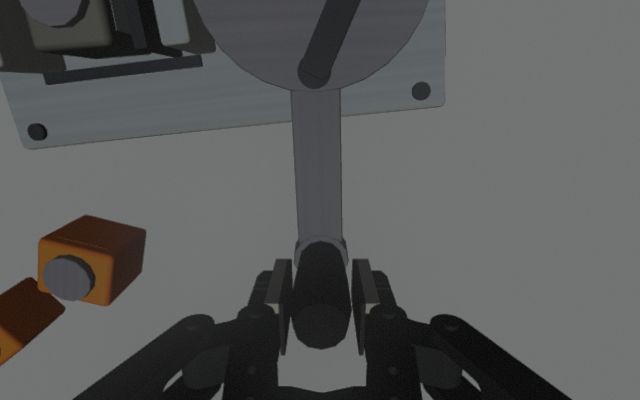

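The grip is centred between the pads at (320,290). I'll work out the arc waypoints.

```bash
cat > arc.py <<'E'
import sys,numpy as np
H=np.array([.5655,.051]);Y=.207;r=.13
q0,q1,n=float(sys.argv[1]),float(sys.argv[2]),int(sys.argv[3])
P=lambda q:H-r*np.array([np.cos(Y-q),np.sin(Y-q)])
print('start',P(q0).round(4))
for q in np.linspace(q0,q1,n+1)[1:]: print('q %.3f az %.3f shift'%(q,q0-q),(P(q)-P(q0)).round(4), 'tang(cw)',np.round([-np.sin(Y-q),np.cos(Y-q)],2))
E
python3 arc.py 0.073 -0.59 11
```

```text
start [0.4367 0.0336]
q 0.013 az 0.060 shift [ 0.0013 -0.0077] tang(cw) [-0.19  0.98]
q -0.048 az 0.121 shift [ 0.003  -0.0154] tang(cw) [-0.25  0.97]
q -0.108 az 0.181 shift [ 0.0052 -0.0229] tang(cw) [-0.31  0.95]
q -0.168 az 0.241 shift [ 0.0079 -0.0303] tang(cw) [-0.37  0.93]
q -0.228 az 0.301 shift [ 0.011  -0.0375] tang(cw) [-0.42  0.91]
q -0.289 az 0.362 shift [ 0.0145 -0.0445] tang(cw) [-0.48  0.88]
q -0.349 az 0.422 shift [ 0.0184 -0.0512] tang(cw) [-0.53  0.85]
q -0.409 az 0.482 shift [ 0.0227 -0.0578] tang(cw) [-0.58  0.82]
q -0.469 az 0.542 shift [ 0.0275 -0.064 ] tang(cw) [-0.63  0.78]
q -0.530 az 0.603 shift [ 0.0325 -0.07  ] tang(cw) [-0.67  0.74]
q -0.590 az 0.663 shift [ 0.038  -0.0756] tang(cw) [-0.72  0.7 ]
```

```bash
python3 -m creep '[{"ax":0,"ay":0,"az":0.06,"x":0.0013,"y":-0.0077,"z":0,"fingers":0.37},{"ax":0,"ay":0,"az":0.121,"x":0.003,"y":-0.0154,"z":0,"fingers":0.37},{"ax":0,"ay":0,"az":0.181,"x":0.0052,"y":-0.0229,"z":0,"fingers":0.37},{"ax":0,"ay":0,"az":0.241,"x":0.0079,"y":-0.0303,"z":0,"fingers":0.37}]'
python3 -m creep '[{"ax":0,"ay":0,"az":0.06,"x":0.0031,"y":-0.0072,"z":0,"fingers":0.37},{"ax":0,"ay":0,"az":0.121,"x":0.0066,"y":-0.0142,"z":0,"fingers":0.37},{"ax":0,"ay":0,"az":0.181,"x":0.0105,"y":-0.0209,"z":0,"fingers":0.37},{"ax":0,"ay":0,"az":0.241,"x":0.0148,"y":-0.0275,"z":0,"fingers":0.37}]'
python3 -m creep '[{"ax":0,"ay":0,"az":0.06,"x":0.0048,"y":-0.0062,"z":0,"fingers":0.37},{"ax":0,"ay":0,"az":0.121,"x":0.0098,"y":-0.0122,"z":0,"fingers":0.37},{"ax":0,"ay":0,"az":0.181,"x":0.0153,"y":-0.0178,"z":0,"fingers":0.37},{"ax":0,"ay":0,"az":0.181,"x":0.0153,"y":-0.0178,"z":0,"fingers":0.37}]'
```

```text
t: 6.98
tcp_pos: [0.4445, 0.0032, 0.0822]
tool_rot: [0.822, -0.57, 0.0, -0.001]
contact_force: [-0.8, -0.1, 0.6]
grip_width: 0.0272
t: 7.48
tcp_pos: [0.4593, -0.0243, 0.0821]
tool_rot: [0.884, -0.467, 0.0, -0.001]
contact_force: [-0.4, 0.7, 0.4]
grip_width: 0.0271
t: 7.98
tcp_pos: [0.4744, -0.0423, 0.0818]
tool_rot: [0.922, -0.387, 0.0, -0.0]
contact_force: [0.1, 1.2, 0.1]
grip_width: 0.0269
```

```bash
python3 -m creep '[{"ax":0,"ay":0,"az":0.02,"x":0.0018,"y":-0.0018,"z":0,"fingers":0.37},{"ax":0,"ay":0,"az":0.02,"x":0.0018,"y":-0.0018,"z":0,"fingers":0.37}]'
python3 -m creep '[{"ax":0,"ay":0,"az":0.01,"x":0.0018,"y":-0.0018,"z":0,"fingers":0.37},{"ax":0,"ay":0,"az":0.01,"x":0.0018,"y":-0.0018,"z":0,"fingers":0.37}]'
python3 - <<'E'
from h import *
s=get_state();w=get_calibration('wrist');print(s['contact_force'])
im=snapshot('wrist')[:,:,::-1];cv2.imwrite('pics/w7.png',im)
np.save('w7.npy',w,allow_pickle=True)
s=snapshot('scene')[:,:,::-1]; crop(s,280,170,400,270,6,'pics/s7.png')
E
```

```text
t: 8.22
tcp_pos: [0.4758, -0.0437, 0.0815]
tool_rot: [0.926, -0.377, 0.0, -0.0]
contact_force: [-1.3, 1.1, 0.8]
grip_width: 0.0269
t: 8.48
tcp_pos: [0.4764, -0.0441, 0.0814]
tool_rot: [0.928, -0.372, -0.002, -0.001]
contact_force: [-11.1, 9.4, 8.1]
grip_width: 0.0274
[-11.10402921   9.39514598   8.14503377]
```

View pics/s7.png

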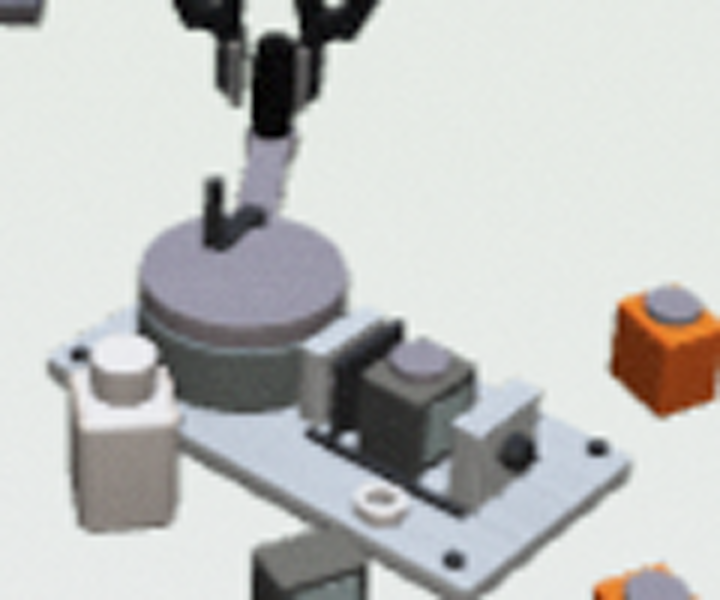

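View pics/w7.png

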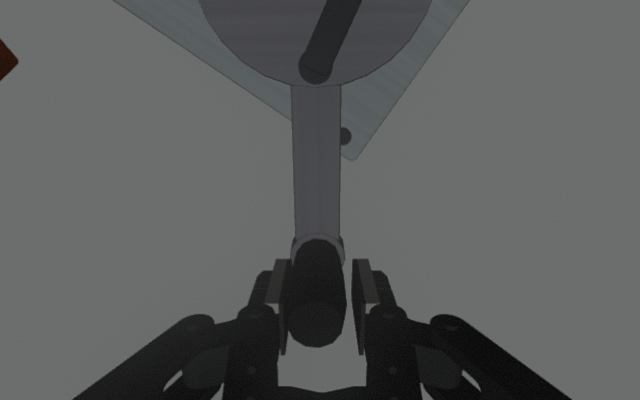

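The free-wheel check passed: the handle went to the back stop (14 N there, under 2 N on the way) and the jaw stayed put. I'll estimate the gaps before driving.

Run:
```python
from h import *
crop(cv2.imread('pics/w2.png'),130,90,290,260,4,'pics/w2j.png')
```

```text
(no output)
```

View pics/w2j.png

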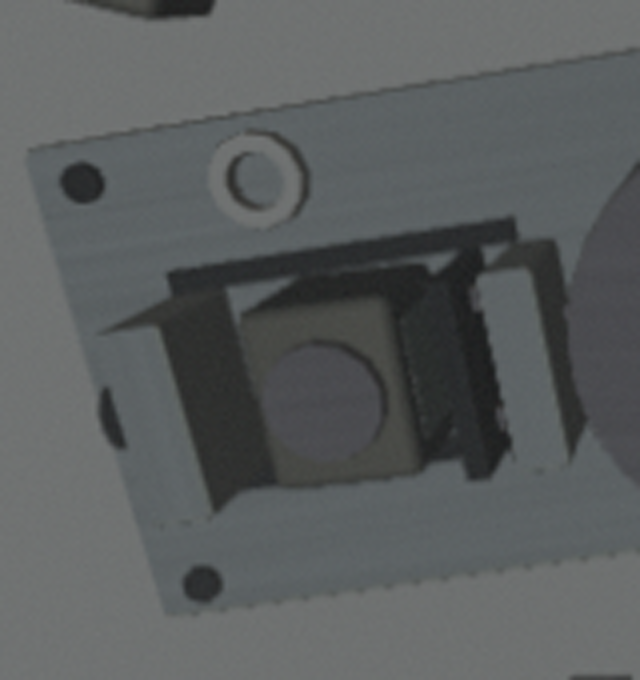

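Run:
```python
from h import *
w=np.load('w2.npy',allow_pickle=True).item()
Y=.207;yc=np.array([-np.sin(Y),np.cos(Y)]);H=np.array([.566,.0525])
f=lambda u,v,z:(ray(w,130+u/4,90+v/4,z)[:2]-H)@yc*1000
for n,a,b in (('stop',(160,320),(213,513)),('cellL',(243,315),(277,487)),('cellR',(390,297),(423,472)),('pad',(432,275),(468,478))):
    print(n,f(*a,.06),f(*b,.06))
```

```text
stop 141.29866212924895 141.75633505624572
cellL 122.25518008884626 125.00208987876916
cellR 88.30832147807975 90.08593930120402
pad 77.85755092753682 79.95783098347253
```

```bash
cat > arc2.py <<'E'
import sys,numpy as np
H=np.array([.5655,.051]);Y=.207;r=.13
cx,cy,qt=map(float,sys.argv[1:4])
P=lambda q:H-r*np.array([np.cos(Y-q),np.sin(Y-q)])
for q in map(float,sys.argv[4:]): d=P(q)-[cx,cy]; print('q %.2f "az":%.2f,"x":%.4f,"y":%.4f'%(q,qt-q,*d),'tang',np.round([-np.sin(Y-q),np.cos(Y-q)],2))
E
python3 arc2.py .4783 -.0456 -.6 -.55 -.45 -.35 -.25 -.15 -.05 .05 .15 .25 .35 .45 .55
```

```text
q -0.55 "az":-0.05,"x":-0.0073,"y":0.0073 tang [-0.69  0.73]
q -0.45 "az":-0.15,"x":-0.0157,"y":0.0172 tang [-0.61  0.79]
q -0.35 "az":-0.25,"x":-0.0231,"y":0.0279 tang [-0.53  0.85]
q -0.25 "az":-0.35,"x":-0.0295,"y":0.0392 tang [-0.44  0.9 ]
q -0.15 "az":-0.45,"x":-0.0346,"y":0.0512 tang [-0.35  0.94]
q -0.05 "az":-0.55,"x":-0.0385,"y":0.0636 tang [-0.25  0.97]
q 0.05 "az":-0.65,"x":-0.0412,"y":0.0763 tang [-0.16  0.99]
q 0.15 "az":-0.75,"x":-0.0426,"y":0.0892 tang [-0.06  1.  ]
q 0.25 "az":-0.85,"x":-0.0427,"y":0.1022 tang [0.04 1.  ]
q 0.35 "az":-0.95,"x":-0.0415,"y":0.1151 tang [0.14 0.99]
q 0.45 "az":-1.05,"x":-0.0390,"y":0.1279 tang [0.24 0.97]
q 0.55 "az":-1.15,"x":-0.0352,"y":0.1403 tang [0.34 0.94]
```

```bash
python3 -m creep '[{"ax":0,"ay":0,"az":-0.05,"x":-0.0073,"y":0.0073,"z":0,"fingers":0.37},{"ax":0,"ay":0,"az":-0.15,"x":-0.0157,"y":0.0172,"z":0,"fingers":0.37},{"ax":0,"ay":0,"az":-0.25,"x":-0.0231,"y":0.0279,"z":0,"fingers":0.37},{"ax":0,"ay":0,"az":-0.35,"x":-0.0295,"y":0.0392,"z":0,"fingers":0.37},{"ax":0,"ay":0,"az":-0.45,"x":-0.0346,"y":0.0512,"z":0,"fingers":0.37},{"ax":0,"ay":0,"az":-0.55,"x":-0.0385,"y":0.0636,"z":0,"fingers":0.37}]'
python3 -m creep '[{"ax":0,"ay":0,"az":-0.1,"x":-0.0027,"y":0.0127,"z":0,"fingers":0.37},{"ax":0,"ay":0,"az":-0.2,"x":-0.0041,"y":0.0256,"z":0,"fingers":0.37},{"ax":0,"ay":0,"az":-0.3,"x":-0.0042,"y":0.0386,"z":0,"fingers":0.37},{"ax":0,"ay":0,"az":-0.4,"x":-0.003,"y":0.0515,"z":0,"fingers":0.37}]'
```

```text
t: 9.32
tcp_pos: [0.4391, 0.0174, 0.0815]
tool_rot: [0.791, -0.612, 0.001, 0.001]
contact_force: [1.1, -4.0, -0.1]
grip_width: 0.0268
t: 9.82
tcp_pos: [0.436, 0.0687, 0.0814]
tool_rot: [-0.653, 0.757, -0.001, -0.001]
contact_force: [-0.2, -4.1, 2.0]
grip_width: 0.0269
```

```bash
python3 -m creep '[{"ax":0,"ay":0,"az":-0.1,"x":0.0025,"y":0.0128,"z":0,"fingers":0.37},{"ax":0,"ay":0,"az":-0.2,"x":0.0063,"y":0.0252,"z":0,"fingers":0.37},{"ax":0,"ay":0,"az":-0.21,"x":0.0068,"y":0.0266,"z":0,"fingers":0.37}]'
python3 - <<'E'
from h import *
print(get_state()['contact_force'])
s=snapshot('scene')[:,:,::-1]; crop(s,280,170,400,270,6,'pics/s8.png')
s=snapshot('top')[:,:,::-1]; crop(s,240,160,345,245,7,'pics/t8.png')
E
python3 arc2.py .4499 .1216 .56 .5 .4 .3 .2 .1 .0 -.1 -.2 -.3 -.4 -.5 -.57
```

```text
t: 10.2
tcp_pos: [0.4429, 0.0957, 0.0814]
tool_rot: [-0.572, 0.82, -0.001, -0.001]
contact_force: [-0.8, -4.8, 2.9]
grip_width: 0.0269
[-0.75105089 -4.82983571  2.94079386]
q 0.50 "az":0.06,"x":-0.0089,"y":-0.0331 tang [0.29 0.96]
q 0.40 "az":0.16,"x":-0.0120,"y":-0.0457 tang [0.19 0.98]
q 0.30 "az":0.26,"x":-0.0138,"y":-0.0585 tang [0.09 1.  ]
q 0.20 "az":0.36,"x":-0.0144,"y":-0.0715 tang [-0.01  1.  ]
q 0.10 "az":0.46,"x":-0.0137,"y":-0.0845 tang [-0.11  0.99]
q 0.00 "az":0.56,"x":-0.0116,"y":-0.0973 tang [-0.21  0.98]
q -0.10 "az":0.66,"x":-0.0083,"y":-0.1099 tang [-0.3   0.95]
q -0.20 "az":0.76,"x":-0.0038,"y":-0.1221 tang [-0.4   0.92]
q -0.30 "az":0.86,"x":0.0020,"y":-0.1337 tang [-0.49  0.87]
q -0.40 "az":0.96,"x":0.0088,"y":-0.1448 tang [-0.57  0.82]
q -0.50 "az":1.06,"x":0.0168,"y":-0.1550 tang [-0.65  0.76]
q -0.57 "az":1.13,"x":0.0229,"y":-0.1617 tang [-0.7   0.71]
```

View pics/s8.png

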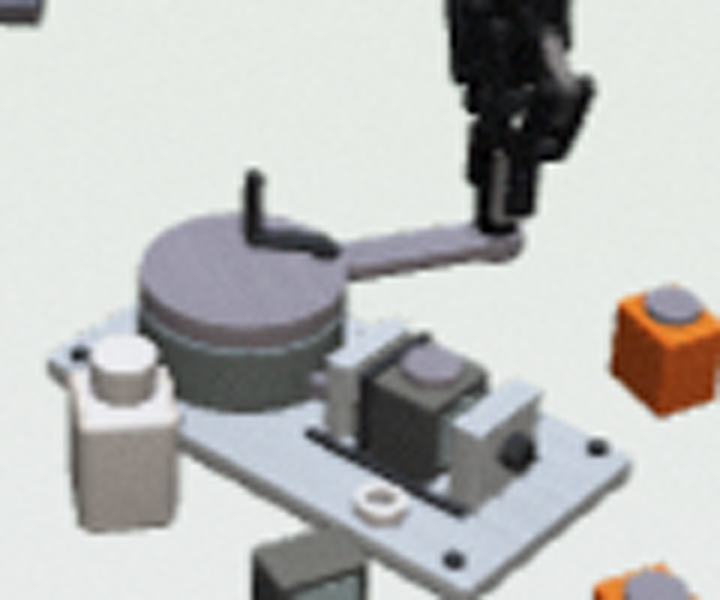

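View pics/t8.png

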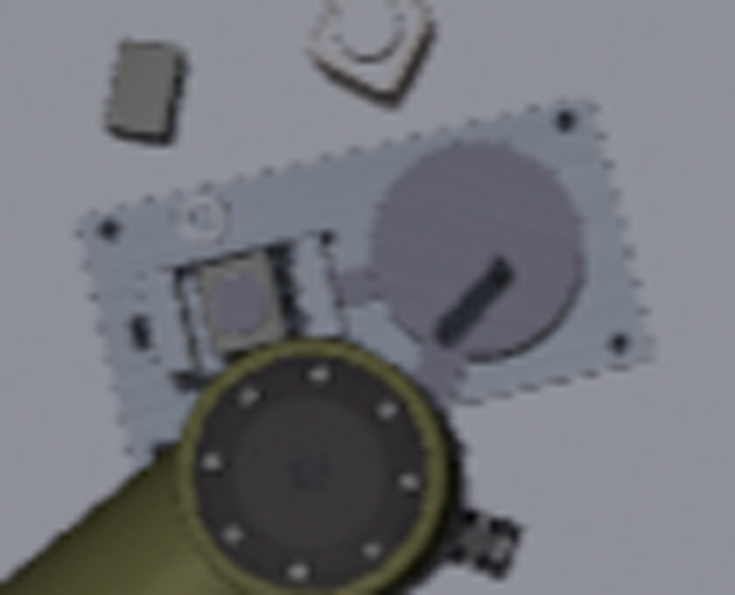

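The jaw advanced about 14 mm and is now pushing the cell. I had the commanded position wrong in that calculation, so I'll recompute the back stroke.

```bash
python3 arc2.py .4436 .0961 .56 .48 .38 .28 .18 .08 -.02 -.12 -.22 -.32 -.42 -.51 -.59
```

```text
q 0.48 "az":0.08,"x":-0.0033,"y":-0.0100 tang [0.27 0.96]
q 0.38 "az":0.18,"x":-0.0062,"y":-0.0227 tang [0.17 0.99]
q 0.28 "az":0.28,"x":-0.0078,"y":-0.0356 tang [0.07 1.  ]
q 0.18 "az":0.38,"x":-0.0081,"y":-0.0486 tang [-0.03  1.  ]
q 0.08 "az":0.48,"x":-0.0071,"y":-0.0616 tang [-0.13  0.99]
q -0.02 "az":0.58,"x":-0.0048,"y":-0.0744 tang [-0.23  0.97]
q -0.12 "az":0.68,"x":-0.0012,"y":-0.0869 tang [-0.32  0.95]
q -0.22 "az":0.78,"x":0.0036,"y":-0.0989 tang [-0.41  0.91]
q -0.32 "az":0.88,"x":0.0095,"y":-0.1105 tang [-0.5   0.86]
q -0.42 "az":0.98,"x":0.0166,"y":-0.1214 tang [-0.59  0.81]
q -0.51 "az":1.07,"x":0.0239,"y":-0.1305 tang [-0.66  0.75]
q -0.59 "az":1.15,"x":0.0310,"y":-0.1381 tang [-0.72  0.7 ]
```

```bash
python3 -m creep '[{"ax":0,"ay":0,"az":0.08,"x":-0.0033,"y":-0.01,"z":0,"fingers":0.37},{"ax":0,"ay":0,"az":0.18,"x":-0.0062,"y":-0.0227,"z":0,"fingers":0.37},{"ax":0,"ay":0,"az":0.28,"x":-0.0078,"y":-0.0356,"z":0,"fingers":0.37},{"ax":0,"ay":0,"az":0.38,"x":-0.0081,"y":-0.0486,"z":0,"fingers":0.37},{"ax":0,"ay":0,"az":0.48,"x":-0.0071,"y":-0.0616,"z":0,"fingers":0.37},{"ax":0,"ay":0,"az":0.58,"x":-0.0048,"y":-0.0744,"z":0,"fingers":0.37},{"ax":0,"ay":0,"az":0.68,"x":-0.0012,"y":-0.0869,"z":0,"fingers":0.37},{"ax":0,"ay":0,"az":0.78,"x":0.0036,"y":-0.0989,"z":0,"fingers":0.37},{"ax":0,"ay":0,"az":0.88,"x":0.0095,"y":-0.1105,"z":0,"fingers":0.37},{"ax":0,"ay":0,"az":0.98,"x":0.0166,"y":-0.1214,"z":0,"fingers":0.37},{"ax":0,"ay":0,"az":1.07,"x":0.0239,"y":-0.1305,"z":0,"fingers":0.37},{"ax":0,"ay":0,"az":1.15,"x":0.031,"y":-0.1381,"z":0,"fingers":0.37}]'
python3 arc2.py .4746 -.042 -.59  -.49 -.39 -.29 -.19 -.09 .01
python3 arc2.py .4384 .0256 .01  .04 .08 .12 .16 .20 .24 .28 .32 .36 .4 .44 .48 .52 .56
python3 - <<'E'
from h import *
w=get_calibration('wrist')
im=snapshot('wrist')[:,:,::-1];cv2.imwrite('pics/w9.png',im)
s=snapshot('top')[:,:,::-1]; crop(s,240,160,345,245,7,'pics/t9.png')
E
```

```text
t: 11.8
tcp_pos: [0.4742, -0.0423, 0.0812]
tool_rot: [0.927, -0.375, 0.0, -0.001]
contact_force: [-1.2, 1.0, -0.0]
grip_width: 0.027
q -0.49 "az":-0.10,"x":-0.0088,"y":0.0096 tang [-0.64  0.77]
q -0.39 "az":-0.20,"x":-0.0166,"y":0.0199 tang [-0.56  0.83]
q -0.29 "az":-0.30,"x":-0.0234,"y":0.0310 tang [-0.48  0.88]
q -0.19 "az":-0.40,"x":-0.0290,"y":0.0427 tang [-0.39  0.92]
q -0.09 "az":-0.50,"x":-0.0334,"y":0.0550 tang [-0.29  0.96]
q 0.01 "az":-0.60,"x":-0.0366,"y":0.0676 tang [-0.2   0.98]
q 0.04 "az":-0.03,"x":-0.0011,"y":0.0038 tang [-0.17  0.99]
q 0.08 "az":-0.07,"x":-0.0019,"y":0.0089 tang [-0.13  0.99]
q 0.12 "az":-0.11,"x":-0.0024,"y":0.0141 tang [-0.09  1.  ]
q 0.16 "az":-0.15,"x":-0.0028,"y":0.0193 tang [-0.05  1.  ]
q 0.20 "az":-0.19,"x":-0.0029,"y":0.0245 tang [-0.01  1.  ]
q 0.24 "az":-0.23,"x":-0.0028,"y":0.0297 tang [0.03 1.  ]
q 0.28 "az":-0.27,"x":-0.0026,"y":0.0349 tang [0.07 1.  ]
q 0.32 "az":-0.31,"x":-0.0021,"y":0.0401 tang [0.11 0.99]
q 0.36 "az":-0.35,"x":-0.0014,"y":0.0452 tang [0.15 0.99]
q 0.40 "az":-0.39,"x":-0.0005,"y":0.0503 tang [0.19 0.98]
q 0.44 "az":-0.43,"x":0.0006,"y":0.0554 tang [0.23 0.97]
q 0.48 "az":-0.47,"x":0.0019,"y":0.0605 tang [0.27 0.96]
q 0.52 "az":-0.51,"x":0.0034,"y":0.0654 tang [0.31 0.95]
q 0.56 "az":-0.55,"x":0.0051,"y":0.0703 tang [0.35 0.94]
```

View pics/t9.png

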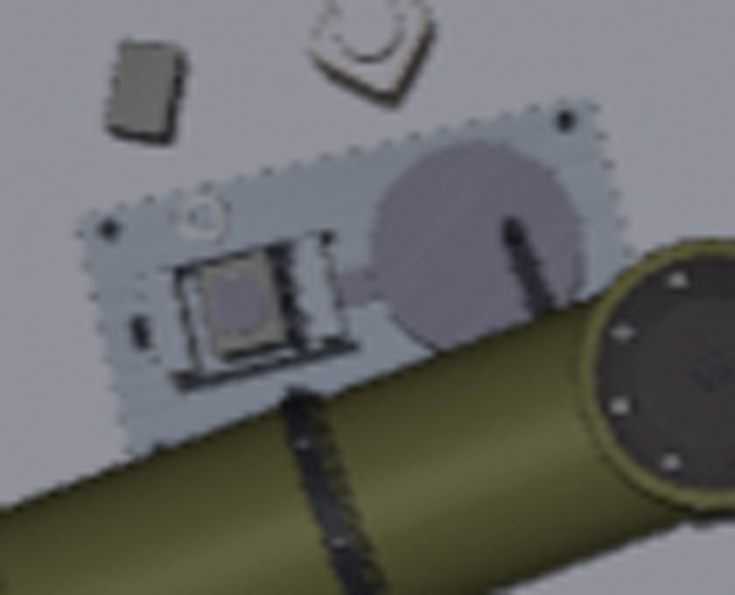

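```bash
python3 -m creep '[{"ax":0,"ay":0,"az":-0.1,"x":-0.0088,"y":0.0096,"z":0,"fingers":0.37},{"ax":0,"ay":0,"az":-0.2,"x":-0.0166,"y":0.0199,"z":0,"fingers":0.37},{"ax":0,"ay":0,"az":-0.3,"x":-0.0234,"y":0.031,"z":0,"fingers":0.37}]'
python3 arc2.py .4512 -.011 -.29 -.25 -.21 -.17 -.13 -.09 -.05 -.01
python3 arc2.py .4512 -.011 -.29 -.25 -.21 -.17 -.13 -.09 -.05 -.01 >/dev/null; python3 -m creep '[{"ax":0,"ay":0,"az":-0.04,"x":-0.0024,"y":0.0047,"z":0,"fingers":0.37},{"ax":0,"ay":0,"az":-0.08,"x":-0.0046,"y":0.0094,"z":0,"fingers":0.37}]'
```

```text
t: 12.28
tcp_pos: [0.4503, -0.0112, 0.0812]
tool_rot: [0.858, -0.513, 0.001, -0.0]
contact_force: [2.7, -4.0, -1.9]
grip_width: 0.027
q -0.25 "az":-0.04,"x":-0.0024,"y":0.0046 tang [-0.44  0.9 ]
q -0.21 "az":-0.08,"x":-0.0046,"y":0.0093 tang [-0.41  0.91]
q -0.17 "az":-0.12,"x":-0.0066,"y":0.0141 tang [-0.37  0.93]
q -0.13 "az":-0.16,"x":-0.0084,"y":0.0190 tang [-0.33  0.94]
q -0.09 "az":-0.20,"x":-0.0100,"y":0.0240 tang [-0.29  0.96]
q -0.05 "az":-0.24,"x":-0.0114,"y":0.0290 tang [-0.25  0.97]
q -0.01 "az":-0.28,"x":-0.0127,"y":0.0340 tang [-0.22  0.98]
t: 12.52
tcp_pos: [0.4457, -0.0019, 0.0812]
tool_rot: [0.838, -0.546, 0.001, 0.0]
contact_force: [2.9, -3.2, -0.3]
grip_width: 0.0268
```

```bash
python3 -m creep '[{"ax":0,"ay":0,"az":-0.04,"x":-0.002,"y":0.0048,"z":0,"fingers":0.37},{"ax":0,"ay":0,"az":-0.08,"x":-0.0038,"y":0.0097,"z":0,"fingers":0.37}]'
python3 -m creep '[{"ax":0,"ay":0,"az":-0.04,"x":-0.0016,"y":0.005,"z":0,"fingers":0.37},{"ax":0,"ay":0,"az":-0.08,"x":-0.003,"y":0.01,"z":0,"fingers":0.37}]'
python3 -m creep '[{"ax":0,"ay":0,"az":-0.04,"x":-0.0013,"y":0.005,"z":0,"fingers":0.37}]'
python3 - <<'E'
from h import *
print(get_state()['contact_force'])
s=snapshot('scene')[:,:,::-1]; crop(s,280,170,400,270,6,'pics/s10.png')
E
```

```text
t: 12.78
tcp_pos: [0.4419, 0.0076, 0.0812]
tool_rot: [0.815, -0.58, 0.0, 0.0]
contact_force: [1.3, -4.1, -1.1]
grip_width: 0.0271
t: 13.02
tcp_pos: [0.4389, 0.0175, 0.0812]
tool_rot: [0.791, -0.612, 0.0, 0.0]
contact_force: [1.6, -3.8, -0.7]
grip_width: 0.0268
t: 13.15
tcp_pos: [0.4375, 0.0225, 0.0812]
tool_rot: [0.779, -0.627, 0.0, 0.0]
contact_force: [0.7, -4.3, -1.0]
grip_width: 0.027
[ 0.73451427 -4.254869   -0.99031352]
```

View pics/s10.png

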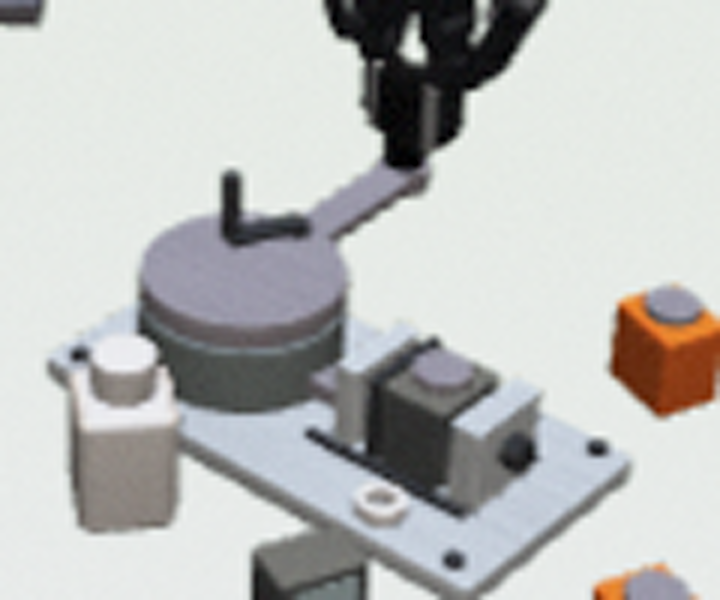

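The cell is almost at the stop. The running force at the grip is about 4.3 N, so I'll continue in fine steps.

```bash
python3 arc2.py .4385 .0231 -.01 .02 .05 .08 .11 .14 .17 .2 .23
python3 -m creep '[{"ax":0,"ay":0,"az":-0.04,"x":-0.001,"y":0.005,"z":0,"fingers":0.37}]'
python3 -m creep '[{"ax":0,"ay":0,"az":-0.04,"x":-0.0008,"y":0.005,"z":0,"fingers":0.37}]'
```

```text
q 0.02 "az":-0.03,"x":-0.0007,"y":0.0037 tang [-0.19  0.98]
q 0.05 "az":-0.06,"x":-0.0014,"y":0.0076 tang [-0.16  0.99]
q 0.08 "az":-0.09,"x":-0.0020,"y":0.0114 tang [-0.13  0.99]
q 0.11 "az":-0.12,"x":-0.0024,"y":0.0153 tang [-0.1  1. ]
q 0.14 "az":-0.15,"x":-0.0027,"y":0.0192 tang [-0.07  1.  ]
q 0.17 "az":-0.18,"x":-0.0029,"y":0.0231 tang [-0.04  1.  ]
q 0.20 "az":-0.21,"x":-0.0030,"y":0.0270 tang [-0.01  1.  ]
q 0.23 "az":-0.24,"x":-0.0030,"y":0.0309 tang [0.02 1.  ]
t: 13.32
tcp_pos: [0.4365, 0.0274, 0.0811]
tool_rot: [0.766, -0.642, 0.0, 0.0]
contact_force: [0.6, -4.4, -0.5]
grip_width: 0.0266
t: 13.45
tcp_pos: [0.4357, 0.0325, 0.0812]
tool_rot: [0.753, -0.658, 0.0, 0.0]
contact_force: [0.3, -4.4, -1.7]
grip_width: 0.0268
```

```bash
python3 -m creep '[{"ax":0,"ay":0,"az":-0.04,"x":-0.0006,"y":0.005,"z":0,"fingers":0.37}]'
```

```text
t: 13.58
tcp_pos: [0.4351, 0.0375, 0.0811]
tool_rot: [0.74, -0.673, 0.0, 0.0]
contact_force: [0.7, -4.6, 0.2]
grip_width: 0.0266
```

```bash
python3 -m creep '[{"ax":0,"ay":0,"az":-0.04,"x":-0.0004,"y":0.005,"z":0,"fingers":0.37}]'
python3 -m creep '[{"ax":0,"ay":0,"az":-0.03,"x":-0.0002,"y":0.004,"z":0,"fingers":0.37}]'
```

```text
t: 13.7
tcp_pos: [0.4347, 0.0425, 0.0811]
tool_rot: [0.726, -0.687, 0.0, 0.0]
contact_force: [-0.4, -3.5, -0.5]
grip_width: 0.027
t: 13.82
tcp_pos: [0.4345, 0.0464, 0.0811]
tool_rot: [0.716, -0.698, 0.0, 0.001]
contact_force: [-0.7, -3.7, -0.3]
grip_width: 0.0272
```

```bash
python3 -m creep '[{"ax":0,"ay":0,"az":-0.03,"x":-0.0001,"y":0.004,"z":0,"fingers":0.37}]'
python3 - <<'E'
from h import *
print(get_state()['contact_force'])
s=snapshot('scene')[:,:,::-1]; crop(s,280,170,400,270,6,'pics/s11.png')
E
```

```text
t: 13.95
tcp_pos: [0.4343, 0.0504, 0.0811]
tool_rot: [-0.706, 0.709, -0.0, -0.001]
contact_force: [0.0, -4.0, -0.1]
grip_width: 0.0267
[ 0.02142089 -3.97767215 -0.14746759]
```

View pics/s11.png

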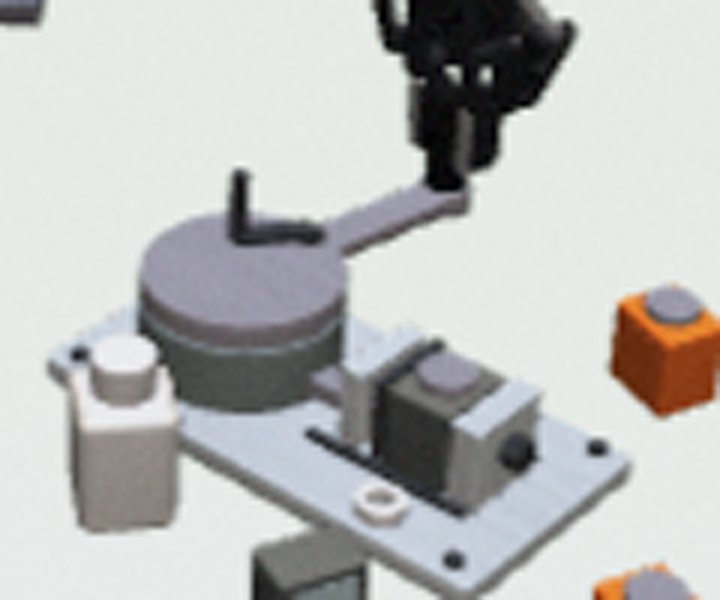

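```bash
python3 arc2.py .4354 .0511 .205 .235 .265 .295 .325 .355 .385 .415 
python3 -m creep '[{"ax":0,"ay":0,"az":-0.03,"x":0.0001,"y":0.004,"z":0,"fingers":0.37}]'
python3 -m creep '[{"ax":0,"ay":0,"az":-0.03,"x":0.0002,"y":0.004,"z":0,"fingers":0.37}]'
```

```text
q 0.23 "az":-0.03,"x":0.0002,"y":0.0035 tang [0.03 1.  ]
q 0.27 "az":-0.06,"x":0.0003,"y":0.0074 tang [0.06 1.  ]
q 0.29 "az":-0.09,"x":0.0006,"y":0.0113 tang [0.09 1.  ]
q 0.33 "az":-0.12,"x":0.0010,"y":0.0152 tang [0.12 0.99]
q 0.35 "az":-0.15,"x":0.0015,"y":0.0191 tang [0.15 0.99]
q 0.39 "az":-0.18,"x":0.0022,"y":0.0229 tang [0.18 0.98]
q 0.41 "az":-0.21,"x":0.0029,"y":0.0267 tang [0.21 0.98]
t: 14.12
tcp_pos: [0.4345, 0.0544, 0.0811]
tool_rot: [-0.695, 0.719, -0.0, -0.0]
contact_force: [-0.3, -4.7, 1.4]
grip_width: 0.0269
t: 14.25
tcp_pos: [0.4347, 0.0584, 0.0811]
tool_rot: [-0.684, 0.729, -0.0, -0.001]
contact_force: [-0.6, -5.0, -0.0]
grip_width: 0.0269
```

```bash
python3 -m creep '[{"ax":0,"ay":0,"az":-0.03,"x":0.0003,"y":0.004,"z":0,"fingers":0.37}]'
```

```text
t: 14.38
tcp_pos: [0.4349, 0.0624, 0.0811]
tool_rot: [-0.673, 0.739, -0.0, -0.001]
contact_force: [-1.1, -3.8, 0.5]
grip_width: 0.0267
```

```bash
python3 -m creep '[{"ax":0,"ay":0,"az":-0.03,"x":0.0004,"y":0.004,"z":0,"fingers":0.37}]'
python3 -m creep '[{"ax":0,"ay":0,"az":-0.03,"x":0.0005,"y":0.004,"z":0,"fingers":0.37}]'
```

```text
t: 14.5
tcp_pos: [0.4353, 0.0663, 0.0811]
tool_rot: [-0.662, 0.749, -0.0, -0.001]
contact_force: [-0.5, -4.8, -0.0]
grip_width: 0.0264
t: 14.62
tcp_pos: [0.4357, 0.0701, 0.0811]
tool_rot: [-0.651, 0.759, -0.0, -0.001]
contact_force: [-0.5, -5.6, 1.0]
grip_width: 0.0269
```

```bash
python3 -m creep '[{"ax":0,"ay":0,"az":-0.03,"x":0.0006,"y":0.004,"z":0,"fingers":0.37}]'
```

```text
t: 14.75
tcp_pos: [0.4362, 0.0739, 0.0811]
tool_rot: [-0.639, 0.769, -0.0, -0.001]
contact_force: [-1.7, -5.5, -0.0]
grip_width: 0.0271
```

```bash
python3 -m creep '[{"ax":0,"ay":0,"az":-0.025,"x":0.0006,"y":0.003,"z":0,"fingers":0.37}]'
python3 -m creep '[{"ax":0,"ay":0,"az":-0.025,"x":0.0007,"y":0.003,"z":0,"fingers":0.37}]'
```

```text
t: 14.88
tcp_pos: [0.4368, 0.0767, 0.0811]
tool_rot: [-0.63, 0.777, -0.001, -0.001]
contact_force: [-1.1, -7.1, -0.2]
grip_width: 0.0266
t: 15.0
tcp_pos: [0.4374, 0.0795, 0.0811]
tool_rot: [-0.62, 0.785, -0.001, -0.002]
contact_force: [-2.2, -7.6, 1.0]
grip_width: 0.027
```

Run:
```python
from h import *
print(get_state()['contact_force'])
s=snapshot('scene')[:,:,::-1]; crop(s,280,170,400,270,6,'pics/s12.png')
print(get_state()['contact_force'],get_state()['tcp_pos'])
```

```text
[-2.19309807 -7.5689445   1.02271397]
[-2.10745356 -6.6562207   1.38253408] [0.43747892 0.079741   0.08111653]
```

View pics/s12.png

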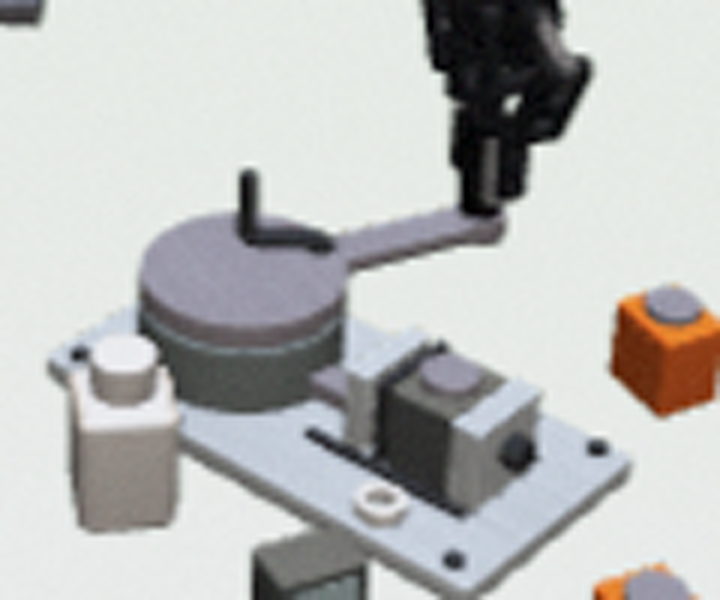

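```bash
python3 -m creep '[{"ax":0,"ay":0,"az":-0.015,"x":0.0005,"y":0.002,"z":0,"fingers":0.37}]';python3 -m creep '[{"ax":0,"ay":0,"az":-0.015,"x":0.0005,"y":0.002,"z":0,"fingers":0.37}]'; python3 -c "
from cell import *
for i in range(2): print(get_state()['contact_force']);"
```

```text
t: 15.18
tcp_pos: [0.4378, 0.0813, 0.0811]
tool_rot: [-0.614, 0.789, -0.001, -0.002]
contact_force: [-2.4, -7.4, 1.9]
grip_width: 0.0271
t: 15.3
tcp_pos: [0.4383, 0.0832, 0.0811]
tool_rot: [-0.608, 0.794, -0.001, -0.002]
contact_force: [-2.6, -8.5, 2.4]
grip_width: 0.027
[-2.59497128 -8.50256583  2.39185567]
[-2.59497128 -8.50256583  2.39185567]
```

The grip force is about 8.9 N tangential against about 4.2 N running, so 4.7 N above, which is firm. I'll back off to the cage middle, open and lift.

```bash
python3 -m creep '[{"ax":0,"ay":0,"az":0,"x":-0.0008,"y":-0.0033,"z":0,"fingers":0.37},{"ax":0,"ay":0,"az":0,"x":-0.0008,"y":-0.0033,"z":0,"fingers":0.1},{"ax":0,"ay":0,"az":0,"x":-0.0008,"y":-0.0033,"z":0,"fingers":-0.2},{"ax":0,"ay":0,"az":0,"x":-0.0008,"y":-0.0033,"z":0,"fingers":-0.2},{"ax":0,"ay":0,"az":0,"x":-0.0008,"y":-0.0033,"z":0.02,"fingers":-0.2},{"ax":0,"ay":0,"az":0,"x":-0.0008,"y":-0.0033,"z":0.05,"fingers":-0.2},{"ax":0,"ay":0,"az":0,"x":-0.0008,"y":-0.0033,"z":0.09,"fingers":-0.2},{"ax":0,"ay":0,"az":0,"x":-0.0008,"y":-0.0033,"z":0.13,"fingers":-0.2},{"ax":0,"ay":0,"az":0,"x":-0.02,"y":-0.04,"z":0.16,"fingers":-0.2},{"ax":0,"ay":0,"az":0,"x":-0.04,"y":-0.09,"z":0.17,"fingers":-0.2},{"ax":0,"ay":0,"az":0,"x":-0.05,"y":-0.12,"z":0.17,"fingers":-0.2},{"ax":0,"ay":0,"az":0,"x":-0.05,"y":-0.12,"z":0.17,"fingers":-0.2}]'
python3 - <<'E'
from h import *
s=snapshot('scene')[:,:,::-1]; crop(s,280,170,400,270,6,'pics/s13.png')
s=snapshot('top')[:,:,::-1]; crop(s,240,160,345,245,7,'pics/t13.png')
w=get_calibration('wrist');np.save('w13.npy',w,allow_pickle=True)
cv2.imwrite('pics/w13.png',snapshot('wrist')[:,:,::-1])
print(get_state()['contact_force'])
E
```

```text
t: 16.8
tcp_pos: [0.389, -0.0361, 0.2522]
tool_rot: [-0.607, 0.794, -0.0, 0.001]
contact_force: [0.7, 0.2, 0.3]
grip_width: 0.0513
[ 0.05995554 -0.09838291  0.21307833]
```

View pics/s13.png

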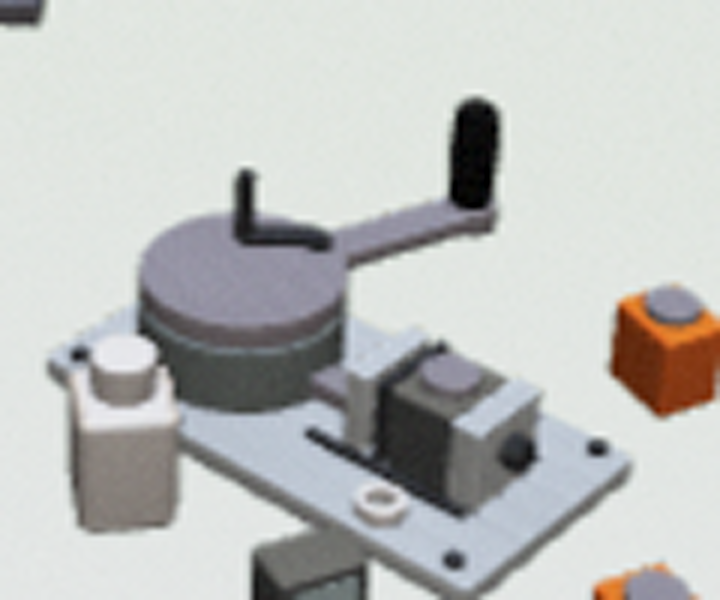

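View pics/t13.png

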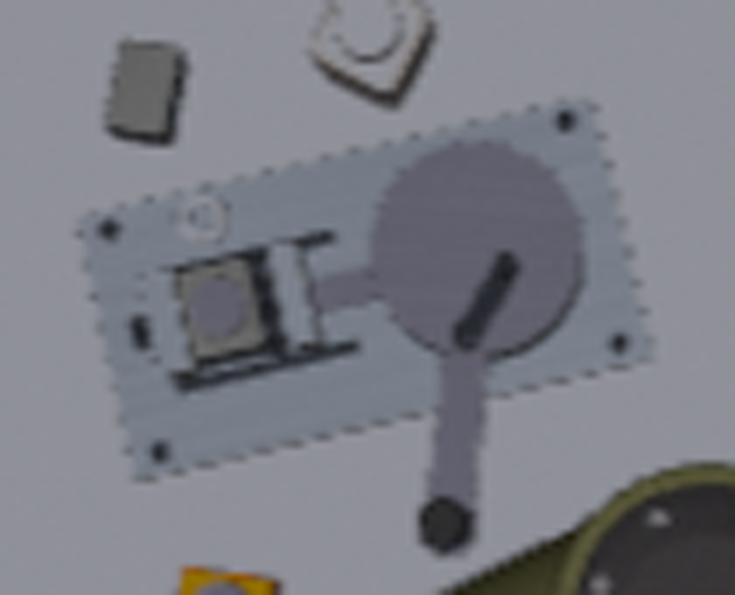

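View pics/w13.png

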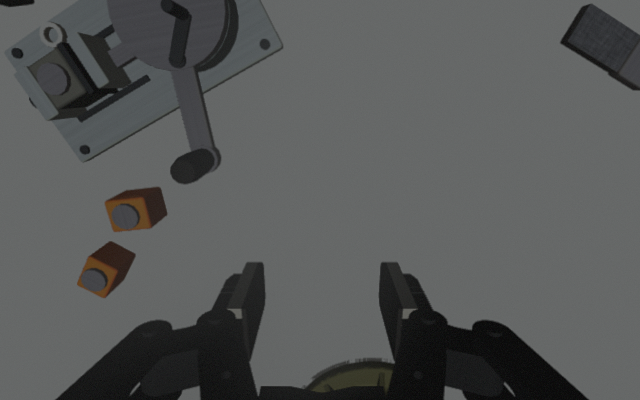

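Run:
```python
from h import *
c=get_calibration('top')
r=lambda u,v,z: ray(c,240+(u+.5)/7-.5,160+(v+.5)/7-.5,z)[:2]
H=r(477,247,.066)
for g,p in (((498,525),(447,262)),((445,523),(509,262))):
    g=r(*g,.118);p=r(*p,.107);a=g-H;a/=np.linalg.norm(a);h=np.arctan2(-a[1],-a[0]);d=p-H-.0415*a
    print('handle',.207-h,'lever',h-np.arctan2(d[1],d[0]),np.linalg.norm(d))
finish_job()
```

```text
handle 0.1392374705434044 lever -0.39210578108775623 0.0339632811204474
handle 0.32094787906845323 lever 0.4912485232306937 0.0360395981585857
the job is handed in; nothing more can be done
```

The job is handed in: the cell is clamped firmly against the stop, the lever is set to tighten, and the robot is clear of everything. It took about 17 s of the 72 s allowed.

- **Lever:** I pushed the direction lever over until it met its stop, where the force rose steeply to 8.7 N. The last picture measures it at about +0.49 rad. The stop is +0.45, and the same method read the known −0.45 start as −0.39, so I take it as fully over.
- **Free-wheel check:** I swung the handle all the way back (anticlockwise) to its stop. It took under 2 N on the way, and the pictures show the jaw staying put.
- **Clamping:** It took two drive strokes. The handle needed about 4.2 N while the jaw ran free or pushed the cell along. I stopped at about 8.9 N, roughly 4.7 N above running, within the 3–5 N for a firm clamp and well under the 9 N that crushes.
- **Last check:** The final pictures show the jaw pad on the cell and the cell flat against the stop. The bottle, ring and spare cell look unmoved, and the tool force is about 0 N.

Some things did not go perfectly:
- **Handle moved during the flip:** It turned about 0.07 rad anticlockwise while I pushed the lever. I saw no change in the jaw's position from it.
- **Handle moved on release:** It moved back a little (free-wheeling) as I backed off the grip.
- **Refused command:** My first move was refused for its format, and nothing moved.

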